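Point the model jet at the curing lamp

ROBOT

A 6-joint arm with a two-finger parallel gripper is mounted at the origin on the work surface. World frame = base frame: x ahead of the robot, y to its left, z up, the work surface at z = 0. Lengths are in m, angles in rad, forces in N, time in s.
With the tool pointing down it reaches from about 0.325 to 0.775 m from the base axis. Payload 5.5 kg.
Tool frame: the origin (TCP) lies between the finger pads; the fingertips stand 8 mm ahead of it and the grasp point (between the pads) lies 11 mm behind it (tcp_to_tips is the distance from the TCP to the fingertips, in m); z points along the fingers, y is the line along which they close (so a half turn about z gives the same grasp; the last joint's range is limited). The gripper opens to 88 mm and grips with 3 to 60 N. Pads are 20 mm wide; open, the fingers measure 115 mm over their backs; the gripper's body (75 mm by 178 mm) begins 61 mm behind the grasp point.
Start: joints at [1.128, 0.091, 1.231, -0, 1.82, -0.057], TCP at [0.226, 0.556, 0.231] pointing down, gripper open.
Joint ranges: [-2.87, 2.87], [-0.86, 2.18], [0.17, 2.46], [-1.51, 4.65], [0.06, 2.69], [-2.65, 2.65]. Speed limits (rad/s): [2.57, 2.57, 3.01, 3.14, 3.14, 3.14].

INTERFACE

Orientations are given as a unit quaternion [w, x, y, z].
In Python, from bench import * gives the robot as it stands. Calls block until the motion is done:
- move_to(position, orientation): joint-space move of the TCP to a pose.
- move_l(position, speed=0.15, orientation=None): straight line of the TCP; orientation=None keeps the orientation; speed is the mean speed in m/s.
- movej(angles): joint-space move.
- gripper_open() and close(): open the fingers fully, or close them until they stop; the grip force is fixed at half the most.
- hold(seconds).
- inverse_kinematics(position, orientation): joint angles nearest the present ones, or None.
- state(): the state.
- get_image(name): name is "scene" or "top" or "wrist"; returns a dict with "frame" (400x640x3 uint8, blue, green, red), "depth" (400x640 float32, m along the optical axis (not along the pixel's ray), 0 where there is no reading), "camera_matrix" (3x3 intrinsics, pixels), "view" (4x4, takes a point from world to camera coordinates). Camera axes: x right, y up, looking along -z (the intrinsics and any distortion apply to the point x, -y, -z); pixel columns grow to the right and rows downward; lengths in m; the calibration is good to about 2 mm. A picture is of the moment at which its call begins.
A pose or a line that the arm cannot do raises IKError and nothing moves.
- job_done(): hands the job in; it is judged then, once.
The state is a dict: "time": time; "joint_pos": joint angles; "dq": joint speeds; "joint_torque": joint torques, N m; "ee_pos": TCP position; "ee_rot": TCP orientation; "ft_force": force on the tool from outside, world axes, zero at the start; "moment": the same for the moment, N m; "finger_gap": finger opening in m; "finger_force": force on a finger pad.
Only numpy, scipy, OpenCV 4.12 (cv2) and the standard library are available. Lean on these libraries where they do the work, as an engineer would, in place of code of your own. Each camera call takes 0.05 s, during which the arm holds its last target. There are 200 camera calls.

TASK

Turn the painting stand by pushing gently on one of its spokes with a fingertip until the nose of the model jet points straight at the column of the curing lamp, then press the lamp's push button all the way in and let it come back out. Do not touch the model, do not press the button before the nose is lined up, and leave everything else where it stands.

Things in the scene. Friction and masses are not known exactly. Their poses are not given: they have to be found in the camera images.
- model: grey plastic model jet, 190 mm long, 140 mm wingspan, 0.14 kg, lying loose in the cork cradle on top of the stand and turning with it. Origin: centre of the fuselage's underside, within 2 mm of the stand's turning axis, 76 mm above the table. +x points out through the nose (tail end at x = -90 mm), +y to its left wing, z up. Tail fin top about 125 mm above the table. Not to be touched.
- model_nose (a point): tip of the model's nose cone, at x = 100 mm of the model, 88 mm above the table; a thin needle sticks out 14 mm further
- spinner: turning part of the stand: black hub 68 mm across with the cork cradle and four equal aluminium spokes, level round rods 10 mm thick, axes 60 mm above the table, ends 140 mm from the turning axis, at 45, 135, 225 and 315 degrees from its +x axis (the model's nose direction), so diagonally between nose, wings and tail. Origin on the turning axis at table height, z up.
- stand: fixed foot of the stand, under the spokes: round plate 140 mm across, 12 mm high, with a thin post; origin at the centre of its underside, on the turning axis. The spinner turns on it either way, nearly a full turn each way from the start, against light friction (0.12 N m, about 1 N at a spoke's end), and stays where it is left. Pushing a spoke with over 20 N fails.
- lamp: curing lamp, fixed to the table: white flat foot 150 mm (x) by 90 mm (y) by 20 mm high, origin at the centre of its underside. On the foot, at x = +45 mm, stands the round upright clear column with a white cap (40 mm across, top 122 mm above the table); at x = -45 mm, nearer the robot, is the push button.
- lamp_column (a point): a point on the axis of the lamp's upright column, 90 mm above the table: the nose must point at this axis as seen from above
- lamp_button_top (a point): centre of the top of the lamp's black round push button (28 mm across), which is pressed straight down; it moves with the button
- lamp_button (a joint): travel of the push button in m: 0 is out, 0.006 fully pressed (about 4 N); springs back when released. It counts as pressed beyond 0.004.
- jar_a: loose bystander: small glass paint jar with black cap, origin at the centre of its underside; 32 mm across, 45 mm high
- jar_b: loose bystander: small glass paint jar with black cap, origin at the centre of its underside; 38 mm across, 50 mm high
- jar_c: loose bystander: small glass paint jar with black cap, origin at the centre of its underside; 34 mm across, 45 mm high
- glue: loose bystander: white glue bottle, 32 mm across, 90 mm high, origin at the centre of its underside
- screwdriver: loose bystander: screwdriver lying on the table, 150 mm long along its x
- brush: loose bystander: brush lying on the table, 160 mm long along its x
- sprue: loose bystander: flat grey plastic parts frame, 130 x 95 x 5 mm, lying on the table
Things that resemble listed ones, but are neither listed nor needed, are in the scene too. There is more than one size of the lamp; the job needs the middle-sized.

How it is judged:
On the way, in this order (a step that is already met when the one before it is completed fails the run):
1. the model's nose points at the lamp column and the stand is at rest (y of lamp_column in the frame of model between -0.03 and 0.03 m and x of lamp_column in the frame of model above 0.1 m and angular speed of spinner below 0.1 rad/s and value of joint lamp_button below 0.002 m), for 0.3 s.
2. the lamp's button is pressed in while the nose points at the column (y of lamp_column in the frame of model between -0.03 and 0.03 m and x of lamp_column in the frame of model above 0.1 m and value of joint lamp_button above 0.004 m), for 0.04 s.
At the end, for the whole second after the job is handed in: The line along the model's fuselage, out through the nose, passes within 30 mm of the lamp column's axis as seen from above; the stand is at rest, the button is out again (less than 2 mm in), and the model still lies level in its cradle (all of step 1 and distance between model and spinner below 0.082 m and angle between model's own z axis and vertical below 0.1 rad); the robot touches nothing.
It fails at once if the model is touched by the robot (contact force between any of the fingers, the arm and model above 0.3 N).
It fails at once if the model is lifted, tipped or shifted out of its cradle (z of model in the frame of spinner above 0.084 m or horizontal distance between model and spinner above 0.012 m or angle between model's own z axis and vertical above 0.2 rad).
It fails at once if the stand is pushed with more than 20 N (contact force between the fingers and spinner above 20 N).
It fails at once if the button is pressed while the nose does not point at the column (value of joint lamp_button above 0.004 m and not (y of lamp_column in the frame of model between -0.03 and 0.03 m and x of lamp_column in the frame of model above 0.1 m)).
It fails at once if a bystander is moved by more than 20 mm or lifted (distance of any of jar_a, jar_b, jar_c, glue, screwdriver, brush, sprue from where it was at the start of the episode above 0.02 m).
It also fails if it takes over 48 s, if anything falls off the work surface, if the arm or the gripper's body presses on something with over 40 N, if the wrist force passes 120 N, or if a joint passes its speed limit or range.

## Working session

There is one attempt and no reset: what is moved stays moved. The work goes in short steps, each a Python script; the robot and the scene stay as the last script left them, time stands still between calls to the robot, and variables do not carry over. Pictures are saved under pics/ and viewed, at most 10 in all, crops included, and the job is handed in when it is done.

```bash
mkdir -p pics; cat > h.py <<'E'
from bench import *
import numpy as np, cv2
def cloud(im):
    K=im["camera_matrix"];V=im["view"];d=im["depth"].astype(float)
    v,u=np.mgrid[0:d.shape[0],0:d.shape[1]]
    p=np.stack([(u-K[0,2])/K[0,0]*d,-(v-K[1,2])/K[1,1]*d,-d,np.ones_like(d)],-1)
    w=(p@np.linalg.inv(V).T)[...,:3]; w[d==0]=np.nan
    return w
def ray(im,u,v,z):
    K=im["camera_matrix"];Vi=np.linalg.inv(im["view"])
    r=Vi[:3,:3]@np.array([(u-K[0,2])/K[0,0],-(v-K[1,2])/K[1,1],-1]);o=Vi[:3,3]
    return o+r*(z-o[2])/r[2]
E
python3 - <<'E'
from h import *
import pickle
a={n:get_image(n) for n in("top","scene")}
pickle.dump(a,open("im0.pkl","wb"))
for n in a: cv2.imwrite(f"pics/{n}0.png",a[n]["frame"]); print(n,np.round(np.linalg.inv(a[n]["view"]),3),a[n]["camera_matrix"],(a[n]["depth"]==0).mean(),[k for k in a[n]])
print(state()["time"])
E
```

```text
top [[ 0.01   0.992 -0.122  0.325]
 [-1.     0.01  -0.003  0.098]
 [-0.002  0.122  0.992  1.665]
 [ 0.     0.     0.     1.   ]] [[401.68750806   0.         317.69935217]
 [  0.         401.68750806 207.22865865]
 [  0.           0.           1.        ]] 0.00394140625 ['frame', 'depth', 'camera_matrix', 'view']
scene [[-0.037 -0.635  0.772  1.492]
 [ 0.999 -0.029  0.024  0.141]
 [ 0.008  0.772  0.636  0.889]
 [ 0.     0.     0.     1.   ]] [[362.55350732   0.         314.31518263]
 [  0.         362.55350732 195.16996181]
 [  0.           0.           1.        ]] 0.00419921875 ['frame', 'depth', 'camera_matrix', 'view']
0.1
```

View pics/top0.png

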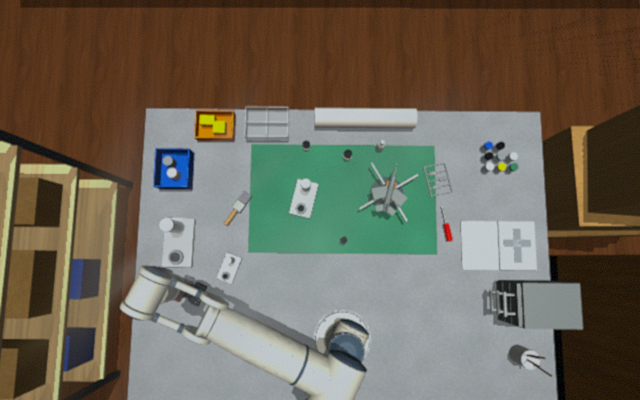

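View pics/scene0.png

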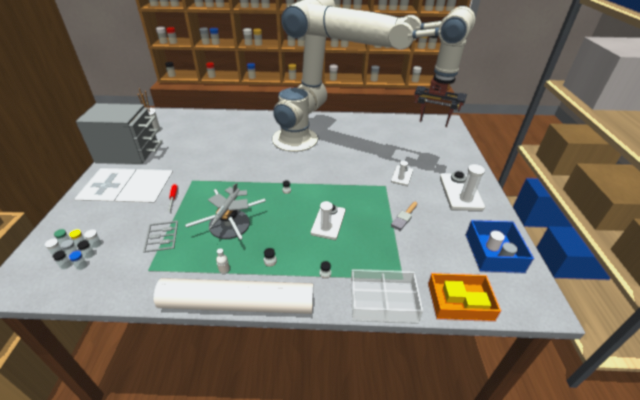

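The top view shows lamps at about (303,198), (177,242, large) and (229,268, small), with the stand at about (388,194). I'll measure the lamp sizes and zoom in on the mat.

```bash
python3 - <<'E'
from h import *
import pickle
a=pickle.load(open("im0.pkl","rb"));im=a["top"];f=im["frame"];w=cloud(im)
cv2.imwrite("pics/crop.png",cv2.resize(f[130:260,280:460],None,fx=4.4,fy=4.4,interpolation=cv2.INTER_CUBIC))
for n,im in a.items():
  w=cloud(im);f=im["frame"]
  for nm,(cx,cy) in dict(mid=(.405,.15) ,) .items(): pass
  print(n,"table z",np.nanmedian(w[190:230,260:285,2]) if n=="top" else "")
w=cloud(a["top"])
for nm,(r0,r1,c0,c1) in dict(mid=(175,222,286,322),big=(212,272,158,198),small=(252,287,214,245)).items():
  W=w[r0:r1,c0:c1].reshape(-1,3); W=W[~np.isnan(W[:,0])]
  F=W[(W[:,2]>.010)&(W[:,2]<.032)]; 
  c,s,ang=cv2.minAreaRect((F[:,:2]*1000).astype(np.float32)); print(nm,"foot",c,s,ang,"zmax",W[:,2].max(), "zmed",np.median(F[:,2]))
  T=W[W[:,2]>W[:,2].max()-.012]; print("  cap",T[:,:2].mean(0),len(T))
  B=W[(W[:,2]>.032)&(W[:,2]<.06)]; print("  mid-heights", np.round(B[:12],3).tolist())
W=w[140:240,340:440].reshape(-1,3)
for lo,hi in((.05,.068),(.068,.2)):
  S=W[(W[:,2]>lo)&(W[:,2]<hi)];print(lo,len(S),S.min(0),S.max(0),S.mean(0))
E
```

```text
top table z -0.00019819174625834712
scene table z 
mid foot (575.473388671875, 173.12466430664062) (116.11283874511719, 166.46836853027344) 78.26439666748047 zmax 0.12973770049801492 zmed 0.01879589461105491
  cap [0.60866553 0.15378078] 68
  mid-heights [[0.599, 0.168, 0.048], [0.599, 0.139, 0.05], [0.595, 0.164, 0.047], [0.595, 0.143, 0.05], [0.597, 0.139, 0.037], [0.593, 0.16, 0.033], [0.591, 0.155, 0.045], [0.592, 0.151, 0.042], [0.593, 0.148, 0.036], [0.539, 0.184, 0.035], [0.539, 0.18, 0.034], [0.534, 0.188, 0.035]]
big foot (382.1342468261719, 678.503173828125) (137.2887725830078, 205.77879333496094) 87.322021484375 zmax 0.5916506567138298 zmed 0.02517655592962975
  cap [0.28412337 0.51871467] 7
  mid-heights [[0.476, 0.697, 0.034], [0.464, 0.627, 0.033], [0.459, 0.66, 0.045], [0.46, 0.623, 0.032], [0.455, 0.654, 0.048], [0.45, 0.651, 0.055], [0.451, 0.651, 0.044], [0.452, 0.618, 0.035], [0.446, 0.649, 0.05], [0.448, 0.65, 0.036], [0.448, 0.614, 0.034], [0.442, 0.649, 0.049]]
small foot (268.8014221191406, 461.26336669921875) (76.86370849609375, 123.083984375) 69.82232666015625 zmax 0.09642957892188697 zmed 0.0149251046624721
  cap [0.30796237 0.45201722] 46
  mid-heights [[0.321, 0.449, 0.04], [0.317, 0.442, 0.052], [0.317, 0.442, 0.036], [0.313, 0.441, 0.037], [0.309, 0.438, 0.051], [0.305, 0.439, 0.046], [0.301, 0.441, 0.056], [0.301, 0.441, 0.034], [0.297, 0.446, 0.051], [0.297, 0.445, 0.036], [0.253, 0.467, 0.039], [0.245, 0.483, 0.034]]
0.05 261 [ 0.39697175 -0.2990782   0.05000374] [0.80079147 0.00816348 0.06790621] [ 0.62520361 -0.1654291   0.06096096]
0.068 730 [ 0.46992479 -0.27618326  0.06819874] [ 0.79461109 -0.09421803  0.12708911] [ 0.57562305 -0.17568174  0.09076242]
```

View pics/crop.png

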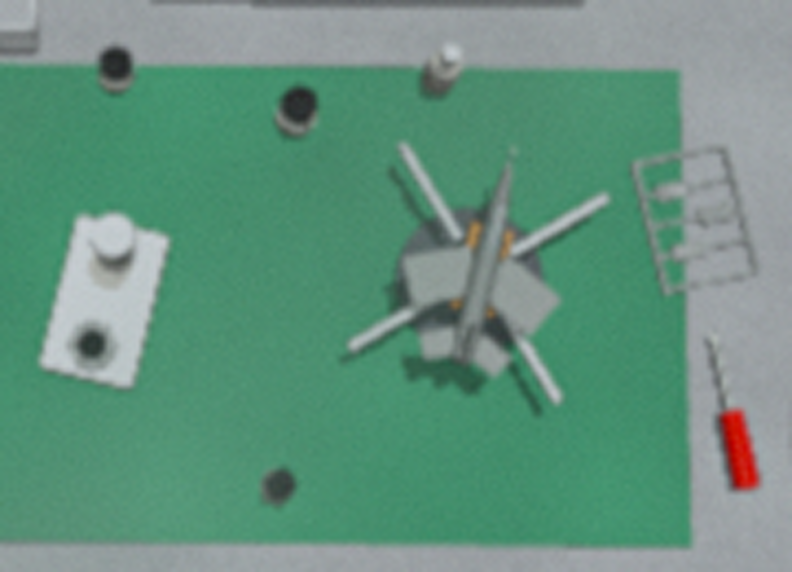

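Crop (offset 280,130, scale 4.4): spoke tips at A(403,147), B(606,197), C(350,348), D(560,400). The nose points up-right to (513,152), the lamp cap is at (113,236), the button at (92,344), and a jar at (280,487). The mat lamp is the middle size. Next I'll compute world positions.

```bash
cat >> h.py <<'E'
def spokes(im,c,rng=(.085,.142),z=.063):
    f=cv2.cvtColor(im["frame"],cv2.COLOR_BGR2HSV)
    vs,us=np.nonzero((f[...,1]<50)&(f[...,2]>120))
    P=np.array([ray(im,u,v,z)[:2] for u,v in zip(us,vs)])-c
    r=np.hypot(*P.T);k=(r>rng[0])&(r<rng[1]);P=P[k];r=r[k]
    return P,r
def cl(P,r,guess):
    out=[]
    th=np.arctan2(P[:,1],P[:,0])
    for g in guess:
        d=(th-g+np.pi)%(2*np.pi)-np.pi
        k=abs(d)<.25
        out.append((np.rad2deg(g+np.mean(d[k])),k.sum(),r[k].max(),*np.mean(P[k],0)))
    return np.round(out,3)
E
python3 - <<'E'
from h import *
import pickle
a=pickle.load(open("im0.pkl","rb"));im=a["top"]
R=lambda u,v,z:ray(im,280+u/4.4-.5,130+v/4.4-.5,z)[:2]
A,B,C,D=[R(*p,.063) for p in((403,147),(606,197),(350,348),(560,400))]
t=np.linalg.solve(np.c_[D-A,B-C],B-A);c=A+t[0]*(D-A)
print("tips",A,B,C,D,"axis",c,[np.linalg.norm(p-c) for p in(A,B,C,D)],"mean",(A+B+C+D)/4)
n=R(513,152,.088);tl=R(463,360,.088);print("nose",n,"tail",tl,"dist",np.linalg.norm(n-c),"ang",np.rad2deg(np.arctan2(*(n-c)[::-1])))
cap=R(113,236,.122);bt=R(92,344,.035);print("cap",cap,"button",bt,np.linalg.norm(cap-bt))
c4=(A+B+C+D)/4
g=[np.arctan2(*(p-c4)[::-1]) for p in(A,B,C,D)];print("ang",np.rad2deg(g))
P,r=spokes(im,c4);print(cl(P,r,g))
for nm,p in dict(j1=(280,487),j2=(298,110),j3=(116,64),gl=(450,57)).items():print(nm,R(*p,.05))
w=cloud(im);b=w[130+70:130+87,280+10:280+32]; b=b.reshape(-1,3);k=(np.hypot(*(b[:,:2]-bt).T)<.012);print(np.round(b[k],3).tolist())
print("target",np.rad2deg(np.arctan2(*(cap-c4)[::-1])),np.linalg.norm(cap-c4))
# scene check: cap
s=a["scene"];w=cloud(s);m=w[(w[...,2]>.112)&(w[...,2]<.135)&(abs(w[...,0]-cap[0])<.05)&(abs(w[...,1]-cap[1])<.05)];print("scene cap",m.min(0),m.max(0),m.mean(0))
E
```

```text
tips [ 0.70664115 -0.1127178 ] [ 0.66142083 -0.29956419] [ 0.51878286 -0.06327001] [ 0.47311746 -0.2540315 ] axis [ 0.59090781 -0.18275226] [np.float64(0.13527390993373595), np.float64(0.13644454116692684), np.float64(0.1395636714422915), np.float64(0.13767823171637117)] mean [ 0.58999058 -0.18239588]
nose [ 0.69704211 -0.20953787] tail [ 0.50595143 -0.16211738] dist 0.1094621268296228 ang -14.164227878807528
cap [0.60946737 0.15240347] button [0.52346154 0.17352334] 0.08856099697057121
ang [  30.85084455  -58.6319282   120.8689528  -148.49440907]
[[ 3.09080e+01  3.10000e+01  1.36000e-01  9.50000e-02  5.70000e-02]
 [-5.89440e+01  3.70000e+01  1.37000e-01  5.70000e-02 -9.50000e-02]
 [ 1.20749e+02  3.80000e+01  1.38000e-01 -5.70000e-02  9.60000e-02]
 [-1.49456e+02  3.30000e+01  1.38000e-01 -9.60000e-02 -5.70000e-02]]
j1 [ 0.39213334 -0.00053226]
j2 [ 0.74411144 -0.01643459]
j3 [0.78663023 0.15444591]
gl [ 0.79649888 -0.15905066]
[[0.533, 0.175, 0.044], [0.534, 0.171, 0.041], [0.53, 0.179, 0.038], [0.53, 0.175, 0.04], [0.528, 0.171, 0.051], [0.53, 0.167, 0.038], [0.525, 0.183, 0.041], [0.526, 0.179, 0.038], [0.527, 0.175, 0.033], [0.526, 0.171, 0.038], [0.526, 0.167, 0.041], [0.526, 0.163, 0.035], [0.521, 0.183, 0.045], [0.522, 0.179, 0.039], [0.522, 0.175, 0.033], [0.521, 0.171, 0.044], [0.521, 0.167, 0.045], [0.522, 0.163, 0.04], [0.517, 0.183, 0.04], [0.517, 0.179, 0.045], [0.517, 0.175, 0.041], [0.517, 0.171, 0.045], [0.517, 0.167, 0.044], [0.513, 0.179, 0.04], [0.514, 0.175, 0.038], [0.513, 0.171, 0.039]]
target 86.67059822067596 0.335365394051487
scene cap [0.5928038  0.1331984  0.11271725] [0.63254062 0.17198104 0.12602797] [0.61541774 0.15255096 0.12028056]
```

```bash
cat >> h.py <<'E'
from scipy.spatial.transform import Rotation as Ro
c=np.array([.590,-.1823])
def pose(thdeg,t,z=.060,r=.122,sgn=1):
    th=np.deg2rad(thdeg);e=np.array([np.cos(th),np.sin(th)]);n=np.array([-e[1],e[0]])
    p=c+r*e+t*n; y=sgn*np.array([*n,0]);zz=np.array([0,0,-1.])
    q=Ro.from_matrix(np.c_[np.cross(y,zz),y,zz]).as_quat()
    return [*p,z],[q[3],*q[:3]]
E
python3 - <<'E'
from h import *
for s in(1,-1):
  for th in(121,150,180,200,222):
    for z in(.06,.2):
      j=inverse_kinematics(*pose(th,-.0185,z,sgn=s)); print(s,th,z,None if j is None else np.round(j,2))
E
```

```text
1 121 0.06 [-0.19 -0.02  1.64 -0.    1.51  2.41]
1 121 0.2 [-0.19 -0.06  1.43 -0.    1.76  2.41]
1 150 0.06 [-0.28 -0.13  1.75 -0.    1.52  1.82]
1 150 0.2 [-0.28 -0.17  1.54 -0.    1.77  1.82]
1 180 0.06 [-0.41 -0.16  1.78 -0.    1.52  1.17]
1 180 0.2 [-0.41 -0.19  1.56 -0.    1.78  1.17]
1 200 0.06 [-0.48 -0.11  1.73 -0.    1.52  0.74]
1 200 0.2 [-0.48 -0.15  1.52 -0.    1.77  0.74]
1 222 0.06 [-0.54 -0.02  1.64 -0.    1.51  0.3 ]
1 222 0.2 [-0.54 -0.05  1.43 -0.    1.76  0.3 ]
-1 121 0.06 [-0.19 -0.02  1.64 -0.    1.51 -0.73]
-1 121 0.2 [-0.19 -0.06  1.43 -0.    1.76 -0.73]
-1 150 0.06 [-0.28 -0.13  1.75 -0.    1.52 -1.32]
-1 150 0.2 [-0.28 -0.17  1.54 -0.    1.77 -1.32]
-1 180 0.06 [-0.41 -0.16  1.78 -0.    1.52 -1.98]
-1 180 0.2 [-0.41 -0.19  1.56 -0.    1.78 -1.98]
-1 200 0.06 [-0.48 -0.11  1.73 -0.    1.52 -2.4 ]
-1 200 0.2 [-0.48 -0.15  1.52 -0.    1.77 -2.4 ]
-1 222 0.06 None
-1 222 0.2 None
```

```bash
cat > push.py <<'E'
from h import *
def push(a,b,step=4,speed=.07,t=-.0185):
    m=0
    for th in np.linspace(a,b,int(np.ceil((b-a)/step))+1)[1:]:
        p,q=pose(th,t);move_l(p,speed,q);F=np.linalg.norm(state()["ft_force"][:2]);m=max(m,F)
        if F>12: print("force",F,th);break
    print("push",th,"maxF",m,"t",state()["time"])
E
python3 - <<'E'
from push import *
close()
p,q=pose(121,-.034,.2);move_to(p,q)
print(state()["time"],state()["ft_force"],state()["finger_gap"])
p,q=pose(121,-.034);move_l(p,.15)
p,q=pose(121,-.0185);move_l(p,.03,q);print(state()["ft_force"])
push(121,133)
im=get_image("top");cv2.imwrite("pics/t1.png",cv2.resize(im["frame"][130:260,280:460],None,fx=4.4,fy=4.4,interpolation=cv2.INTER_CUBIC))
E
```

```text
3.925 [0.06509102 0.11102421 0.04001828] 0.00021433158175391558
[0.38467479 0.49751508 0.75746196]
push 133.0 maxF 0.689211816361389 t 6.5
```

View pics/t1.png

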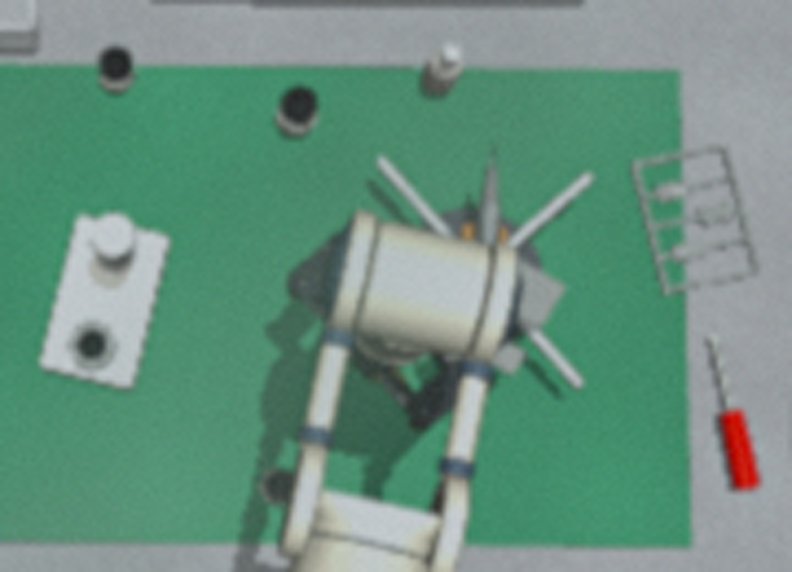

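The spokes turned about 9°, with A now at (380,160) and the nose at (492,155). The force is low and the gripper clears the model, so I'll carry on.

```bash
python3 - <<'E'
from push import *
push(133,216,8,.08)
im=get_image("top");cv2.imwrite("pics/t2.png",cv2.resize(im["frame"][130:260,280:460],None,fx=4.4,fy=4.4,interpolation=cv2.INTER_CUBIC))
P,r=spokes(im,c);print(cl(P,r,np.deg2rad([124,34,-56])))
E
```

```text
push 216.0 maxF 1.5962536805105505 t 10.4
[[ 1.24085e+02  3.90000e+01  1.39000e-01 -6.20000e-02  9.20000e-02]
 [ 3.41880e+01  3.20000e+01  1.38000e-01  9.20000e-02  6.30000e-02]
 [-5.56190e+01  3.70000e+01  1.38000e-01  6.30000e-02 -9.10000e-02]]
```

View pics/t2.png

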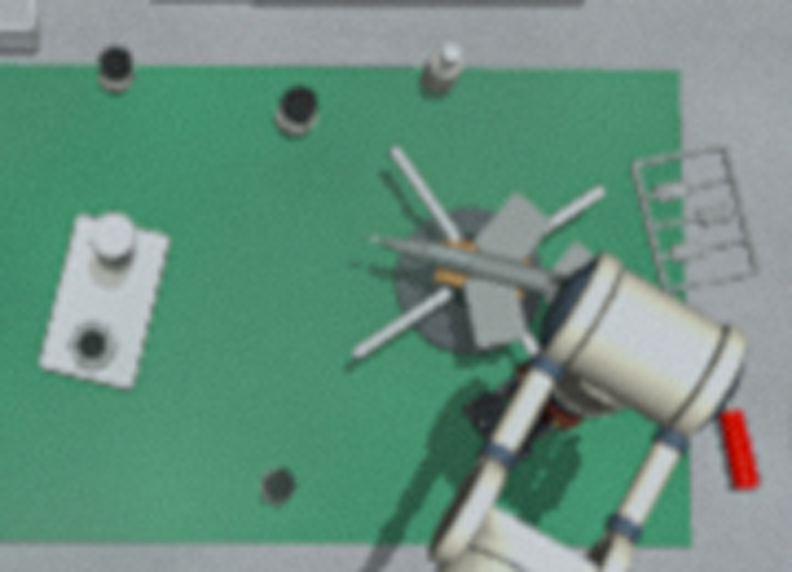

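The nose is now at 79.2° and the target is 86.7°, so it needs +7.5°. I'll push that, back off, and verify.

```bash
python3 - <<'E'
from push import *
push(216,223.5,4,.04)
hold(.1)
p,q=pose(223.5,-.04);move_l(p,.1)
p[2]=.23;move_l(p,.25)
im=get_image("top");cv2.imwrite("pics/t3.png",cv2.resize(im["frame"][130:260,280:460],None,fx=4.4,fy=4.4,interpolation=cv2.INTER_CUBIC))
P,r=spokes(im,c);print(cl(P,r,np.deg2rad([132,42,-48])));print(state()["time"])
E
```

```text
push 223.5 maxF 0.43015217466847744 t 11.15
[[ 1.31199e+02  3.60000e+01  1.39000e-01 -7.40000e-02  8.50000e-02]
 [ 4.13120e+01  3.30000e+01  1.37000e-01  8.40000e-02  7.40000e-02]
 [-4.82640e+01  3.70000e+01  1.37000e-01  7.40000e-02 -8.30000e-02]]
12.5
```

View pics/t3.png

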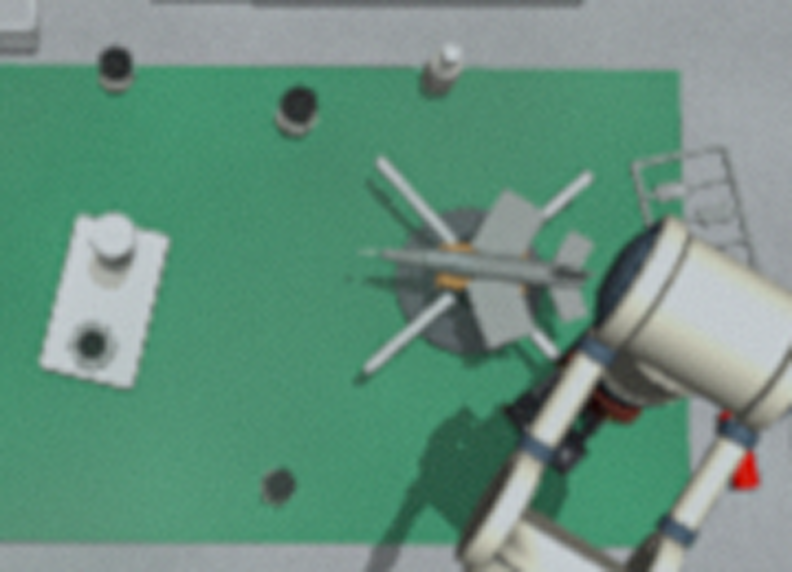

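The nose is at about 86.4° against a target of 86.7°, so it is aligned (about 2 mm off) and the model is seated. Next I'll press the button.

```bash
python3 - <<'E'
from h import *
im=get_image("top")
n=ray(im,280+362/4.4-.5,130+252/4.4-.5,.088)[:2]-c;print("nose ang",np.rad2deg(np.arctan2(n[1],n[0])),np.linalg.norm(n))
b=np.array([.523,.1735])
x=np.array([.086,-.021,0]);x/=np.linalg.norm(x);z=np.array([0,0,-1.])
best=None
for s in(1,-1):
    q=Ro.from_matrix(np.c_[s*x,np.cross(z,s*x),z]).as_quat();q=[q[3],*q[:3]]
    j=inverse_kinematics([*b,.2],q)
    if j is not None:
        d=abs(j[5]);print(s,np.round(j,2))
        if best is None or d<best[0]:best=(d,q)
q=best[1]
move_to([*b,.2],q)
move_l([*b,.060],.12)
f0=state()["ft_force"][2]
for h in np.arange(.056,.032,-.001):
    move_l([*b,h],.02);hold(.03);F=state()["ft_force"][2]-f0
    print(round(h-.008,4),round(state()["ee_pos"][2]-.008,4),round(F,2))
    if F>7:break
hold(.15)
move_l([*b,.2],.15)
hold(.3);print(state()["time"],state()["ft_force"])
E
```

```text
nose ang 83.12856035693596 0.11130879310672029
1 [ 0.26 -0.04  1.42 -0.    1.76  2.07]
-1 [ 0.26 -0.04  1.42 -0.    1.76 -1.07]
0.048 0.048 -1.41
0.047 0.047 -1.1
0.046 0.0459 -1.11
0.045 0.0449 -1.36
0.044 0.0439 -0.81
0.043 0.043 -0.44
0.042 0.0422 0.4
0.041 0.0412 -0.75
0.04 0.0401 1.16
0.039 0.0391 1.3
0.038 0.0381 2.44
0.037 0.0371 1.99
0.036 0.0364 4.45
0.035 0.0362 9.03
21.1167 [ 0.09795782 -0.11068068  0.71883779]
```

The button bottomed out at 6 mm of travel (from .042 to .036). One more check of the nose line from fresh images before handing in.

```bash
python3 - <<'E'
from h import *
im=get_image("top");cv2.imwrite("pics/t4.png",cv2.resize(im["frame"][160:225,335:435],None,fx=8,fy=8,interpolation=cv2.INTER_CUBIC))
P,r=spokes(im,c);print(cl(P,r,np.deg2rad([131,41,-49,-139])))
E
```

```text
[[ 1.31276e+02  3.70000e+01  1.39000e-01 -7.40000e-02  8.50000e-02]
 [ 4.13120e+01  3.30000e+01  1.37000e-01  8.40000e-02  7.40000e-02]
 [-4.82070e+01  3.60000e+01  1.37000e-01  7.40000e-02 -8.30000e-02]
 [-1.38428e+02  3.50000e+01  1.36000e-01 -8.20000e-02 -7.30000e-02]]
```

View pics/t4.png

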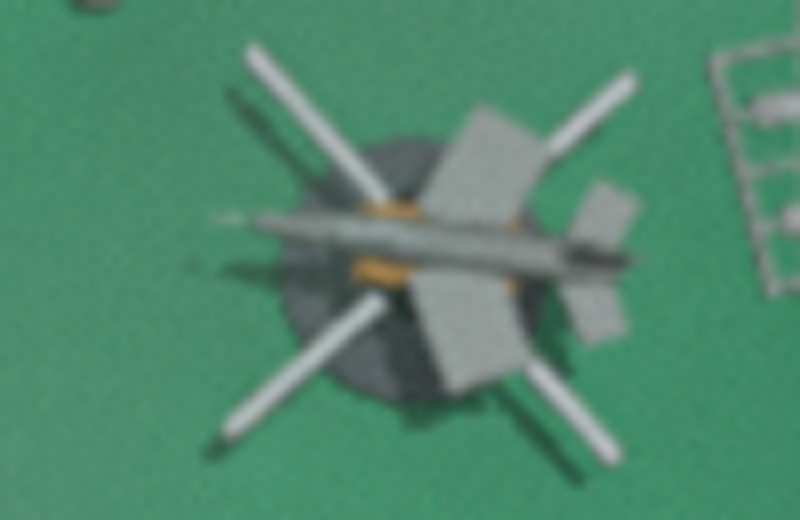

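The spokes average 86.4°, but the needle (tip at (218,218)) and the fuselage rear (560,258) suggest about 84°. The model may have yawed slightly in its cradle. I'll measure it more closely with the wrist camera.

```bash
python3 - <<'E'
from h import *
import pickle
q=state()["ee_rot"]
move_l([.523,.1735,.3],.25)
for z in(.42,.38,.34):
    if inverse_kinematics([.53,-.04,z],q) is not None:
        move_to([.53,-.04,z],q);print(z);break
im=get_image("wrist");pickle.dump(im,open("w.pkl","wb"))
print(state()["time"],np.round(np.linalg.inv(im["view"]),3))
cv2.imwrite("pics/w.png",im["frame"])
E
```

```text
0.42
22.7333 [[ 0.237 -0.932 -0.274  0.455]
 [ 0.971  0.228  0.067 -0.022]
 [-0.    -0.282  0.96   0.573]
 [ 0.     0.     0.     1.   ]]
```

View pics/w.png

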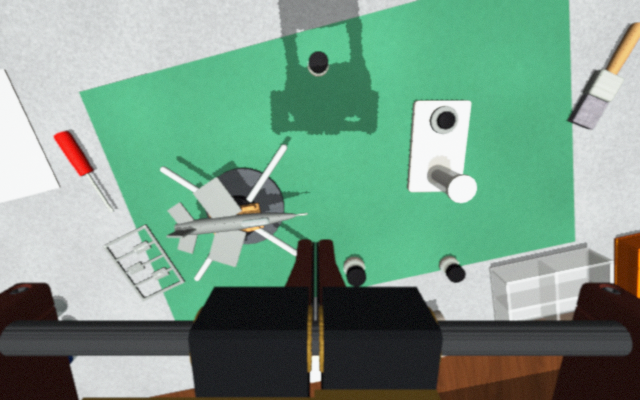

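Wrist view: needle tip at (307,213), cap centre at (461,187), spoke tips at (162,170), (286,140) and (199,277). The jet and the lamp are both visible, so I'll compute the angles.

```bash
python3 - <<'E'
from h import *
import pickle
im=pickle.load(open("w.pkl","rb"));R=lambda u,v,z:ray(im,u,v,z)[:2]
A,B,C=R(286,140,.063),R(162,170,.063),R(199,277,.063)
cc=(A+C)/2;n=R(307,213,.088);cap=R(461,187,.122)
print(A,B,C,"axis",cc,"needle",n,np.linalg.norm(n-cc),"cap",cap)
an=lambda v:np.rad2deg(np.arctan2(v[1],v[0]))
for o in(cc,c):
  h=(n-o)/np.linalg.norm(n-o);d=cap-o;print("nose",an(n-o),"target",an(d),"lateral",h[0]*d[1]-h[1]*d[0])
# fuselage underside-ish silhouette: tip + cone base edges
f=im["frame"];hsv=cv2.cvtColor(f,cv2.COLOR_BGR2HSV)
g=hsv[...,1]<70
for u in range(270,306,5):
  v=np.nonzero(g[200:228,u])[0]+200
  if len(v): p=R(u,v.mean(),.09);print(u,v.min(),v.max(),p,an(n-p))
E
```

```text
[ 0.49086876 -0.07596248] [ 0.48950508 -0.27473684] [ 0.67825154 -0.28046884] axis [ 0.58456015 -0.17821566] needle [ 0.60313072 -0.07087429] 0.10893592588417672 cap [0.60676263 0.14998433]
nose 80.18471078461334 target 86.12988150200631 lateral 0.034071570049003075
nose 83.27909822615214 target 87.11206906534613 lateral 0.02224081341088703
270 200 227 [ 0.58989788 -0.12569276] 76.42877480086943
275 200 227 [ 0.59170841 -0.11828386] 76.45397881767494
280 200 223 [ 0.59043411 -0.11002346] 72.0314047685454
285 213 219 [ 0.59920495 -0.10451839] 83.34451695784158
290 214 218 [ 0.60101947 -0.09709311] 85.39623207325559
295 214 216 [ 0.60127849 -0.08925964] 84.24714820499558
300 214 215 [ 0.60231387 -0.08164052] 85.66117788964634
305 213 214 [ 0.60257139 -0.07383132] 79.28880271960074
```

Both views put the nose at about 83.3°, roughly 20 mm off at the column. That is inside 30 mm, but I'll nudge about 3.4° further to centre it.

```bash
python3 - <<'E'
from push import *
import pickle
q0=state()["ee_rot"];p0=state()["ee_pos"]
p,q=pose(223.5,-.04,.23);move_to(p,q)
p[2]=.06;move_l(p,.15)
p,q=pose(223.5,-.021);move_l(p,.05,q)
push(223.5,226.9,4,.015)
hold(.1)
p,q=pose(226.9,-.04);move_l(p,.06)
p[2]=.23;move_l(p,.2)
move_to(p0,q0)
im=get_image("wrist");t=get_image("top");pickle.dump(im,open("w2.pkl","wb"));print(state()["time"])
P,r=spokes(t,c);print(cl(P,r,np.deg2rad([134,44,-46,-136]))[:,0])
cv2.imwrite("pics/w2.png",cv2.resize(np.vstack([im["frame"][130:290,140:340],t["frame"][140:240,290:490].copy()]),None,fx=2.3,fy=2.3,interpolation=cv2.INTER_CUBIC))
E
```

```text
push 226.9 maxF 1.0311848117439355 t 26.8917
30.0917
[ 134.774   43.691  -40.117 -134.892]
```

View pics/w2.png

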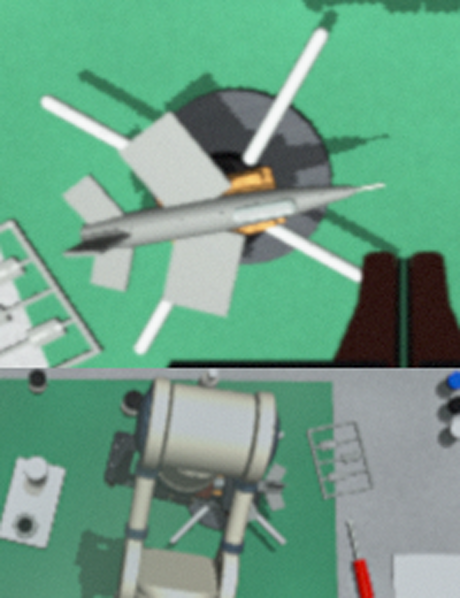

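The model is seated, with the needle tip at about (306.5,210.4) in the wrist image. Computing the angle.

```bash
python3 - <<'E'
from h import *
import pickle
im=pickle.load(open("w2.pkl","rb"));R=lambda u,v,z:ray(im,140+u/2.3-.3,130+v/2.3-.3,z)[:2]
n=R(384,186,.088);A,B,C=R(322,35,.063),R(45,101,.063),R(140,349,.063)
cap=np.array([.608,.151]);an=lambda v:np.rad2deg(np.arctan2(v[1],v[0]))
m=R(265,208,.094);tl=R(125,226,.09)
print(n,"spokeAC",an(A-C)+45,np.linalg.norm(A-C),"axis",(A+C)/2,"cone dir",an(n-m),"fus dir",an(n-tl))
for o in(c,(A+C)/2,(c+(A+C)/2)/2):
  h=(n-o)/np.linalg.norm(n-o);d=cap-o;print(an(n-o),an(d),"lat",h[0]*d[1]-h[1]*d[0])
E
```

```text
[ 0.59830624 -0.07024711] spokeAC 179.62786422490728 0.27124516124497594 axis [ 0.59028344 -0.18343585] cone dir 85.88298929769942 fus dir 85.2172434078455
85.76054332485273 86.90872146806608 lat 0.00668844707722456
85.94566889171185 86.96762181028791 lat 0.005973193387215317
85.85356204210024 86.93822092549256 lat 0.00632906694055713
```

```bash
python3 -c "
from bench import *
hold(.2);print(job_done(),state()['time'])"
```

```text
the job is handed in; nothing more can be done
the job is handed in; nothing more can be done
```

The job is handed in, with no verdict shown: the nose points about 6 mm from the lamp column's axis (30 mm allowed), and the button was pressed the full 6 mm and released; at the press the nose was about 20 mm off, so I nudged the stand closer afterwards.

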